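Shut and lock the fragrance sample case

ROBOT

A 6-joint arm with a two-finger parallel gripper is mounted at the origin on the work surface. World frame = base frame: x ahead of the robot, y to its left, z up, the work surface at z = 0. Lengths are in mm, angles in degrees, forces in N, time in s.
With the tool pointing down it reaches from about 350 to 850 mm from the base axis. Payload 8.1 kg.
Tool frame: the origin (TCP) lies on the centre line of the jaws, within the pads' length; the fingertips stand 19 mm ahead of it and the grasp point (between the pads) is the TCP (r.tip_reach is the z of the fingertips in the tool frame, in mm); z points along the fingers, y is the line along which they close (so a half turn about z gives the same grasp; the last joint's range is limited). The gripper opens to 85 mm and grips with 20 to 120 N. Pads are 22 mm wide; open, the fingers measure 114 mm over their backs; the gripper's body (76 mm by 85 mm) begins 54 mm behind the grasp point. The pads swing forward as they close: fully open they stand 13 mm farther back than shut.
Start: joints at [68.789, 7.471, 85.268, -0, 87.261, -4.893], TCP at [168.557, 575.842, 250.292] pointing down, gripper open.
Joint ranges: [-169.43, 169.43], [-51.17, 129.36], [1.28, 143.12], [-76.62, 256.62], [0, 156.53], [-152.29, 152.29]. Speed limits (degrees/s): [136.94, 136.94, 159.86, 180, 180, 180].

INTERFACE

Orientations are given as [roll, pitch, yaw] about the fixed x, y, z axes, in that order (R = Rz(yaw) Ry(pitch) Rx(roll)).
In Python, from bench import r gives the robot as it stands. The module is installed in compiled form; this text tells all that it offers.
- The arm moves only by the shell command python3 -m handwheel 'ROWS' [FORCE]. ROWS is JSON, a list of rows, each a list of 7 numbers: the shift along the tool's x, y, z in m, then the turn, a rotation vector about the tool's x, y, z in degrees, then the finger opening in m, from 0 to 0.0854. In form: [[tx, ty, tz, ax, ay, az, claw], ...]. A call has 1 to 8 rows; each row shifts and turns the commanded pose from where the row before left it, along the tool's axes as they then stand; what a row does not reach is not made up. A row lasts 1/12 s, in which the tool goes at most 41.7 mm and 7.16 degrees, less where a joint would pass 70% of its speed; a pose out of reach is approached as far as the arm can. A call with a gripper value outside its range is refused whole. The fingers move at their own pace and stop on an object; FORCE is the grip in N (left out, the last holds). Time passes only in rows, so rows that do not move let the fingers close. It gives the time, the measured TCP pose, the force, the opening and the grip force at its end, in the units of the state.
- r.sense(): the state, without advancing time (a new reading comes with each control period).
- r.snapshot(name): name is "scene" or "side" or "wrist"; returns (picture, depth): 384x512x3 uint8, blue, green, red; 384x512 float32, mm along the optical axis (not along the pixel's ray), 0 where there is no reading.
- r.calibration(name): a dict with "vfov" (degrees; the focal length in pixels is half the picture's height over the tangent of half this angle, whatever the lens; pixels are square), "cx", "cy" (the principal point, pixels), "rvec" (rotation vector, rad) and "tvec" (3), from world to camera coordinates, as OpenCV has them; the wrist camera has in their place "tool_from_camera" (4x4, takes a point from camera to tool coordinates, whose origin is the TCP and whose axes are the flange's). Camera axes: x right, y down, z forward; pixel columns grow to the right and rows downward; lengths in mm; the calibration is good to about 2 mm. The wrist camera is an equidistant fisheye: a pixel r from the principal point sees the ray r / f radians off the axis. A picture is of the moment at which its call begins: read the wrist's pose just before it. calibration takes no time and is no camera call.
- r.hand_in(): hands the job in; it is judged then, once.
The state is a dict: "time": time; "joint_pos": joint angles; "qd": joint speeds; "joint_efforts": joint torques, N m; "tool_pos": TCP position; "tcp_rot": TCP orientation; "ft_force": force on the tool from outside, world axes, zero at the start; "wrist_torque": the same for the moment, N m; "finger_gap": finger opening in mm; "grip_force": force on a finger pad.
Only numpy, scipy, OpenCV 4.12 (cv2) and the standard library are available. Lean on these libraries where they do the work, as an engineer would, in place of code of your own. Each camera call takes 0.05 s, during which the arm holds its last target. There are 200 camera calls.

TASK

The fragrance sample case on the desk has just been loaded and its lid stands half open. Swing the lid fully shut, then lock it: press the sprung knob on the lid down, turn it clockwise (seen from above) as far as it goes while it is held down, and let it spring fully back up. Do not push the bottle, the jar or the carton about.

Things in the scene. Friction and masses are not known exactly. Their poses are not given: they have to be found in the camera images.
- case: Dark red lacquered wooden case, fixed to the desk, 220 (x) x 280 (y) x 75 mm high without its lid. Origin: centre of its underside. Its +x points from the free front edge towards the hinge, z up. Inside: small vials at the hinge side, and at the front a brass keeper plate with a slot for the tongue of the lock.
- lid (a joint): Angle of the lid (rad): 0 = shut; grows as its front edge rises; at most 1.3. A stiff hinge: the lid stays wherever it is left and needs 3 to 8 N at its front edge to go down. The lid is a slab 220 x 280 x 14 mm turning about the line through lid_hinge along the case's y axis.
- lid_hinge (a point): Point on the lid's hinge line, middle of the far upper rim of the case: at (110, 0, 75) mm in the case's frame.
- lid_edge (a point): Middle of the lid's front (free) edge on its outer face: 220 mm from the hinge line, 14 mm outside the lid's inner face. Moves with the lid, its axes being those of the lid: z is the normal of the lid's outer face, x points to the hinge.
- lock_grip (a point): Centre of the upper face of the knob's round flange (bare steel, 72 mm across, 6 mm thick), 125 mm above the desk when the lid is shut and the knob up (50 mm above the lid's inner face). On the flange stands a bar to grip: 66 mm long, 16 mm wide, 30 mm high above this point. x runs along the bar, z along the knob's axis, away from the lid. Unlocked, the bar points from the front edge to the hinge.
- plunger (a joint): How far the knob is pressed towards the lid (m): 0 = up, 0.012 = fully down. A spring pushes it up: 5 N at the start, 10 N fully down. The knob can turn between unlocked and locked only while pressed by more than 0.008; only when turned home does it come fully up again.
- lock (a joint): Turn of the knob (rad), clockwise seen from above the lid: 0 = unlocked, 1.2 = end of its turn, locked. About 0.1 of free play at either end without pressing. A tongue under the lid turns with it and catches below the keeper; turned before the lid is shut, it keeps the lid from shutting.
- bottle: Amber bottle standing on the desk, 56 mm across, 115 mm high, black cap; a bystander. Origin: centre of its underside.
- jar: Clear glass jar with a metal cap, 64 mm across, 75 mm high; a bystander. Origin: centre of its underside.
- carton: Pale paper carton, 90 x 60 x 50 mm high; a bystander. Origin: centre of its underside.
- lock_boss (a point): Centre of the top of the fixed brass boss under the knob: 68 mm across, 17 mm high above the lid's outer face, in the middle of the lid's width, 175 mm from the hinge line (45 mm from the free edge). The flange hangs 13 mm above it when the knob is up.

How it is judged (in metres and radians):
On the way:
1. the lid is shut (within 0.04 rad) (value of joint lid below 0.04 rad), for 0.2 s.
At the end, for the whole second after the job is handed in: The lid is shut (within 0.04 rad), the knob is turned clockwise to its locked end (over 1.0 of 1.2 rad) and has sprung back up (pressed by less than 3 mm) (value of joint lid below 0.04 rad and value of joint lock above 1 rad and value of joint plunger below 0.003 m); the robot touches nothing.
It fails at once if the bottle, the jar or the carton is shifted by more than 40 mm (distance of any of bottle, jar, carton from where it was at the start of the episode above 0.04 m).
It also fails if it takes over 50 s, if anything falls off the work surface, if the arm or the gripper's body presses on something with over 40 N, if the wrist force passes 120 N, or if a joint passes its speed limit or range.

## Working session

There is one attempt and no reset: what is moved stays moved. The work goes in short steps, Python scripts to look and compute and a shell command to move; the robot and the scene stay as the last step left them, time stands still between calls to the robot, and variables do not carry over. Pictures are saved under pics/ and viewed, at most 10 in all, crops included, and the job is handed in when it is done.

```bash
mkdir -p pics; cat > h.py <<'E'
import numpy as np, cv2
from bench import r
from scipy.spatial.transform import Rotation as R
def cloud(name, d):
    c=r.calibration(name); f=d.shape[0]/2/np.tan(np.radians(c['vfov']/2))
    v,u=np.mgrid[:d.shape[0],:d.shape[1]]
    p=np.dstack([(u-c['cx'])/f*d,(v-c['cy'])/f*d,d])
    M=cv2.Rodrigues(np.array(c['rvec'],float))[0]; t=np.array(c['tvec'],float).ravel()
    return (p-t)@M
E
python3 - <<'E'
from h import *
s=r.sense();print(s['time'],s['tool_pos'],s['tcp_rot'],s['finger_gap'],r.tip_reach)
a=[]
for n in('scene','side'):
    b,d=r.snapshot(n);np.savez(n,b=b,d=d);a.append(b);print(r.calibration(n),(d>0).mean())
cv2.imwrite('pics/1.png',cv2.resize(np.vstack(a),None,fx=.78,fy=.78))
cv2.imwrite('pics/1a.png',a[0]);cv2.imwrite('pics/1b.png',a[1])
E
```

```text
0.0 [168.38036784 575.35393094 249.23868601] [-1.79894254e+02 -9.09603729e-03  1.63680376e+02] 85.77124984777996 19.0
{'vfov': 55.4513979495972, 'cx': 258.7220199425481, 'cy': 190.03295226995235, 'rvec': array([ 1.15171075,  2.5401439 , -0.75627458]), 'tvec': array([ 355.68522132, -303.51546915, 1112.72538783])} 0.995849609375
{'vfov': 50.946124428752626, 'cx': 256.6401881455643, 'cy': 189.94388956914398, 'rvec': array([ 0.38472503, -2.61197387,  1.45444385]), 'tvec': array([553.49724662, 164.5389509 , 966.30370655])} 0.9960479736328125
```

View pics/1a.png

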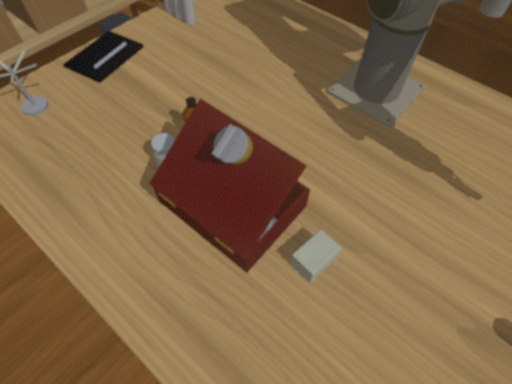

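View pics/1b.png

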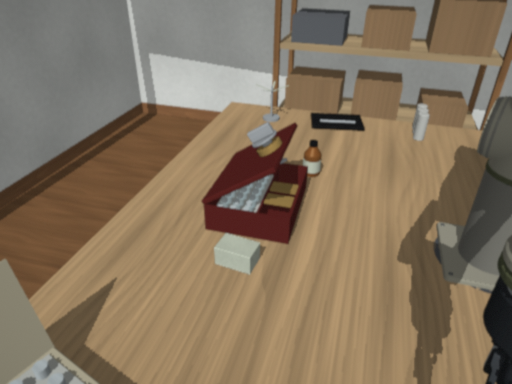

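The scene view shows the red lid half open with its knob at about (232,146), the hinge edge running from (155,187) to (247,268), and the carton at (317,255). The jar at (162,145) and the bottle at (190,108) are on the far side. The side view shows the lid open towards the robot. Next I'll fit the lid plane from the depth.

```bash
python3 - <<'E'
from h import *
z=np.load('scene.npz');b,d=z['b'].astype(int),z['d'];P=cloud('scene',d)
red=(b[...,2]>60)&(b[...,1]<45)&(b[...,0]<50)
v,u=np.mgrid[:384,:512]
m=red&(u>140)&(u<320)&(v>95)&(v<280)&(d>0)
p=P[m]; print(m.sum())
print('desk z',np.median(P[300:340,150:250,2]))
rng=np.random.default_rng(0);best=0
for _ in range(500):
    q=p[rng.choice(len(p),3,False)];n=np.cross(q[1]-q[0],q[2]-q[0])
    if np.linalg.norm(n)<1:continue
    n/=np.linalg.norm(n);k=abs((p-q[0])@n)<3
    if k.sum()>best:best=k.sum();I=k
q=p[I];c=q.mean(0);n=np.linalg.svd(q-c,full_matrices=False)[2][2];n*=np.sign(n[2])
print('lid n',n,'tilt',np.degrees(np.arccos(n[2])),best)
# lid rectangle in plane
e=np.array([n[0],n[1],0]);e/=np.linalg.norm(e); yv=np.cross([0,0,1],-e) ; up=np.cross(n,yv)
A=np.c_[(q-c)@yv,(q-c)@up].astype(np.float32)
rc=cv2.minAreaRect(A);print(rc); 
for x in cv2.boxPoints(rc):print('corner',c+x[0]*yv+x[1]*up)
h=(p-c)@n
# knob: points over plane
near=(u>200)&(u<262)&(v>115)&(v<170)&(d>0)
k=P[near];hh=(k-c)@n
print('h hist',np.histogram(hh,bins=np.arange(-5,90,5)))
bar=k[(hh>58)];print('bar centre',bar.mean(0),len(bar))
f=k[(hh>32)&(hh<40)];print('flange',f.mean(0),len(f))
B=np.c_[(bar-c)@yv,(bar-c)@up].astype(np.float32);print('bar rect (y,up)',cv2.minAreaRect(B))
for nm,(u0,u1,v0,v1) in dict(carton=(288,345,228,282),jar=(148,176,130,165),bottle=(180,200,92,122)).items():
    s=P[v0:v1,u0:u1].reshape(-1,3);s=s[(s[:,2]>15)]
    rr=red[v0:v1,u0:u1].reshape(-1)[P[v0:v1,u0:u1].reshape(-1,3)[:,2]>15]; s=s[~rr]
    print(nm,np.percentile(s,[3,50,97],axis=0).round())
E
```

```text
12855
desk z -0.3968930401421705
lid n [0.56227852 0.01306112 0.82684477] tilt 34.22402909422643 11017
((12.514411926269531, -6.850227355957031), (278.89862060546875, 217.69903564453125), 0.07863225787878036)
corner [698.35912489  94.3467866   86.08938999]
corner [518.41147397  89.86795131 208.52978093]
corner [ 525.20462201 -188.947839    208.31450995]
corner [ 705.15227293 -184.46900371   85.87411901]
h hist (array([930, 833,  37,  39,  72,   0,   1, 132, 389,  49,  38,  44,  44,
       115, 184,   0,   0,   0]), array([-5,  0,  5, 10, 15, 20, 25, 30, 35, 40, 45, 50, 55, 60, 65, 70, 75,
       80, 85]))
bar centre [592.95298333 -46.64601724 238.43528963] 315
flange [575.96698967 -38.65864812 214.65456594] 521
bar rect (y,up) ((12.695817947387695, -73.40898132324219), (65.51455688476562, 16.814897537231445), 88.84371948242188)
carton [[531. 156.  20.]
 [580. 187.  49.]
 [618. 217.  52.]]
jar [[ 576. -286.   32.]
 [ 611. -258.   74.]
 [ 646. -184.  139.]]
bottle [[ 471. -299.   65.]
 [ 492. -281.  106.]
 [ 561. -183.  205.]]
```

The numbers agree: the hinge comes out at about (694,-45) with z 74 (75 expected), case yaw is 1.4°, and the lid is at 34°. The lid rectangle is 279 x 218 and the bar 66 x 17. I'll move above the lid's front strip on the robot's left side, clear of the knob.

```bash
python3 -m handwheel '[[-0.031,-0.025,0,0,0,0,0],[-0.031,-0.025,0,0,0,0,0],[-0.031,-0.025,0,0,0,0,0],[-0.031,-0.025,0,0,0,0,0],[-0.031,-0.025,0,0,0,0,0],[-0.031,-0.025,0,0,0,0,0],[-0.031,-0.025,0,0,0,0,0],[-0.031,-0.025,0,0,0,0,0]]'
python3 -m handwheel '[[-0.031,-0.025,0,0,0,0,0],[-0.031,-0.025,0,0,0,0,0],[-0.031,-0.025,0,0,0,0,0],[-0.031,-0.025,0,0,0,0,0],[-0.031,-0.025,0,0,0,0,0],[-0.031,-0.025,0,0,0,0,0],[-0.031,-0.025,0,0,0,0,0],[-0.031,-0.025,0,0,0,0,0]]'
python3 -m handwheel '[[0,0,0,0,0,-6,0],[0,0,0,0,0,-6,0],[0,0,0,0,0,-5.7,0],[0,0,0,0,0,0,0]]'
```

```text
time: 0.77
tool_pos: [350.8, 312.4, 250.0]
tcp_rot: [-180.0, -0.0, 163.7]
ft_force: [0.9, 1.1, -0.6]
finger_gap: 0.2
grip_force: 0.0
time: 1.43
tool_pos: [532.7, 50.7, 249.9]
tcp_rot: [-180.0, -0.0, 163.7]
ft_force: [-0.1, 1.0, 1.1]
finger_gap: -0.0
grip_force: 0.0
time: 1.77
tool_pos: [532.0, 52.1, 249.6]
tcp_rot: [180.0, -0.1, -178.4]
ft_force: [-0.6, 0.9, 0.3]
finger_gap: -0.1
grip_force: 0.0
```

```bash
python3 -m handwheel '[[0,0,0.012,0,0,0,0],[0,0,0.012,0,0,0,0],[0.002,0,0.012,0,0,0,0],[0.004,0,0.012,0,0,0,0],[0.004,0,0.012,0,0,0,0],[0.004,0,0.012,0,0,0,0],[0.004,0,0.012,0,0,0,0],[0.004,0,0.012,0,0,0,0]]'
python3 -m handwheel '[[0.003,0,0.01,0,0,0,0],[0.003,0,0.01,0,0,0,0],[0.003,0,0.008,0,0,0,0],[0.002,0,0.006,0,0,0,0],[0,0,0.004,0,0,0,0],[0,0,0.003,0,0,0,0]]'
```

```text
time: 2.43
tool_pos: [509.2, 52.3, 152.7]
tcp_rot: [-180.0, -0.1, -178.7]
ft_force: [-1.0, -0.1, 4.4]
finger_gap: -0.2
grip_force: 2.0
time: 2.93
tool_pos: [498.4, 51.8, 112.6]
tcp_rot: [-180.0, -0.1, -178.6]
ft_force: [-2.5, 0.2, 3.6]
finger_gap: -0.2
grip_force: 1.8
```

```bash
python3 -m handwheel '[[0,0,0.003,0,0,0,0],[0,0,0.002,0,0,0,0],[0,0,0,0,0,0,0],[0,0,0,0,0,0,0],[0,0,0,0,0,0,0]]'
```

```text
time: 3.35
tool_pos: [499.3, 51.8, 108.2]
tcp_rot: [-180.0, 0.0, -178.6]
ft_force: [0.0, 0.1, -0.7]
finger_gap: 0.2
grip_force: 0.0
```

```bash
python3 -m handwheel '[[0,0,0.002,0,0,0,0],[0,0,0,0,0,0,0],[0,0,0,0,0,0,0]]'
python3 -m handwheel '[[0,0,0.003,0,0,0,0],[0,0,0,0,0,0,0],[0,0,0,0,0,0,0]]'
```

```text
time: 3.6
tool_pos: [499.5, 51.8, 107.9]
tcp_rot: [-180.0, 0.0, -178.6]
ft_force: [-8.0, 0.8, 16.3]
finger_gap: 0.1
grip_force: 7.9
time: 3.85
tool_pos: [499.6, 51.8, 107.6]
tcp_rot: [-180.0, 0.0, -178.6]
ft_force: [-22.9, -0.8, 41.9]
finger_gap: 0.0
grip_force: 20.8
```

The lid is hard against its stop. I'll rise, move off the knob and measure it again.

```bash
python3 -m handwheel '[[0,0,-0.03,0,0,0,0],[0,0,-0.04,0,0,0,0],[0,0,-0.04,0,0,0,0.06],[0,0,-0.035,0,0,0,0.06],[0,0,0,0,0,0,0.06]]'
python3 - <<'E'
from h import *
s=r.sense();print(s['time'],s['tool_pos'],s['tcp_rot'],s['finger_gap'])
out=[]
for n in('scene','side'):
    b,d=r.snapshot(n);P=cloud(n,d);cv2.imwrite(f'pics/2{n}.png',b)
    m=(P[...,0]>470)&(P[...,0]<570)&(P[...,1]>-110)&(P[...,1]<0)
    k=P[m];print(n,np.histogram(k[:,2],bins=np.arange(60,180,8)))
    for lo,hi in((149,162),(119,131)):
        q=k[(k[:,2]>lo)&(k[:,2]<hi)]
        if len(q)>20:print(lo,len(q),cv2.minAreaRect(q[:,:2].astype(np.float32)),np.median(q[:,2]),q.mean(0))
b,d=r.snapshot('wrist');cv2.imwrite('pics/2w.png',b)
E
```

```text
time: 4.27
tool_pos: [503.0, 51.8, 257.3]
tcp_rot: [-180.0, 0.8, -178.6]
ft_force: [0.1, -0.2, 1.4]
finger_gap: 35.7
grip_force: 0.0
4.2667 [503.00138056  51.81044791 257.26822422] [-179.98018954    0.75458202 -178.61582799] 35.65393060989536
scene (array([  0,   0,   0, 799,  65, 128,   3, 142, 276,  54,  61, 201,   3,
         0]), array([ 60,  68,  76,  84,  92, 100, 108, 116, 124, 132, 140, 148, 156,
       164, 172]))
149 197 ((519.0944213867188, -49.857601165771484), (66.42096710205078, 15.995489120483398), 0.5042260885238647) 154.0687513029309 [521.66075939 -48.73157907 153.65780585]
119 409 ((521.6344604492188, -49.40797805786133), (65.7436294555664, 70.94058990478516), 20.842376708984375) 124.45106128865955 [523.93112731 -41.99929412 124.53924096]
side (array([ 12,  17,  14, 347,  78, 141,  20,  22, 184,  65,  67,  98,  39,
         0]), array([ 60,  68,  76,  84,  92, 100, 108, 116, 124, 132, 140, 148, 156,
       164, 172]))
149 129 ((518.25, -49.40774917602539), (65.53666687011719, 19.402950286865234), 3.770822763442993) 154.786109321216 [517.79910785 -46.12484772 154.13393139]
119 193 ((516.3416137695312, -33.92993927001953), (70.12194061279297, 41.76335906982422), 6.800640106201172) 126.25317058160503 [516.2077925  -31.49743771 126.0458922 ]
```

View pics/2scene.png

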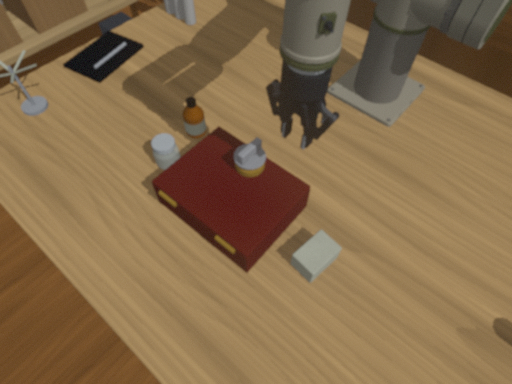

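The lid is shut; its knob is at (248,158) px, at (519,-49.5) by both views, with the bar top at 154 (155 expected). Moving over it next.

```bash
python3 -m handwheel '[[-0.006,-0.034,0,0,0,0,0.06],[-0.006,-0.034,0,0,0,0,0.06],[-0.005,-0.033,0,0,0,0,0.06],[0,0,0,0,0,0,0.06],[0,0,0,0,0,0,0.06],[0,0,0,0,0,0,0.06]]'
```

```text
time: 4.92
tool_pos: [517.7, -48.5, 246.4]
tcp_rot: [179.9, -0.2, -178.7]
ft_force: [0.6, 0.0, -0.2]
finger_gap: 59.9
grip_force: 0.0
```

Well placed, and I now need to go down about 98 mm to z≈148.

```bash
python3 -m handwheel '[[-0.001,-0.001,0.02,0,0,0,0.06],[0,0,0.02,0,0,0,0.06],[0,0,0.02,0,0,0,0.06],[0,0,0.016,0,0,0,0.06],[0,0,0.012,0,0,0,0.06],[0,0,0.009,0,0,0,0.06],[0,0,0,0,0,0,0.06],[0,0,0,0,0,0,0.06]]' 70
python3 -m handwheel '[[0,0,0,0,0,0,0],[0,0,0,0,0,0,0],[0,0,0,0,0,0,0],[0,0,0,0,0,0,0],[0,0,0,0,0,0,0],[0,0,0,0,0,0,0]]' 70
```

```text
time: 5.58
tool_pos: [519.5, -49.2, 151.2]
tcp_rot: [180.0, -0.0, -178.6]
ft_force: [0.0, 0.2, 0.8]
finger_gap: 60.0
grip_force: 0.0
time: 6.08
tool_pos: [520.3, -50.0, 152.2]
tcp_rot: [-180.0, 0.1, -178.6]
ft_force: [0.2, -0.4, 4.0]
finger_gap: 14.5
grip_force: 70.4
```

```bash
python3 -m handwheel '[[0,0,0.004,0,0,0,0],[0,0,0.004,0,0,0,0],[0,0,0.003,0,0,0,0],[0,0,0.001,0,0,0,0],[0,0,0,0,0,0,0],[0,0,0,0,0,0,0]]'
```

```text
time: 6.58
tool_pos: [520.4, -50.0, 140.5]
tcp_rot: [-180.0, 0.1, -178.6]
ft_force: [-1.1, -0.1, 8.7]
finger_gap: 14.6
grip_force: 71.3
```

```bash
python3 -m handwheel '[[0,0,0.002,0,0,0,0],[0,0,0,0,0,0,0],[0,0,0,0,0,0,0]]'
```

```text
time: 6.83
tool_pos: [520.7, -50.1, 140.2]
tcp_rot: [-180.0, 0.1, -178.6]
ft_force: [-7.0, -1.3, 21.0]
finger_gap: 14.6
grip_force: 72.9
```

The knob is fully down (21 N against the stop). Now turning it clockwise, which is positive about tool z.

```bash
python3 -m handwheel '[[0,0,0,0,0,4,0],[0,0,0,0,0,5,0],[0,0,0,0,0,5,0],[0,0,0,0,0,5,0],[0,0,0,0,0,5,0],[0,0,0,0,0,5,0],[0,0,0,0,0,5,0],[0,0,0,0,0,0,0]]'
python3 -c "
from bench import r
s=r.sense();print(s['wrist_torque'],s['joint_pos'])"
```

```text
time: 7.5
tool_pos: [520.5, -51.1, 140.2]
tcp_rot: [-179.9, 0.2, 147.0]
ft_force: [-7.5, -4.4, 20.7]
finger_gap: 14.6
grip_force: 72.9
[-0.84104792  1.73381993 -0.03173204] [-1.11450353e+01  7.23743124e-02  1.04760648e+02 -1.27346973e-01
  7.50204359e+01 -6.81543584e+01]
```

```bash
python3 -m handwheel '[[0,0,0,0,0,5,0],[0,0,0,0,0,5,0],[0,0,0,0,0,5,0],[0,0,0,0,0,5,0],[0,0,0,0,0,5,0],[0,0,0,0,0,5,0],[0,0,0,0,0,4,0],[0,0,0,0,0,0,0]]'
python3 -m handwheel '[[0,0,0,0,0,2,0],[0,0,0,0,0,0,0],[0,0,0,0,0,0,0]]'
python3 -c "
from bench import r
s=r.sense();print(s['wrist_torque'])"
```

```text
time: 8.17
tool_pos: [519.8, -51.8, 140.2]
tcp_rot: [-179.9, 0.2, 113.1]
ft_force: [-12.3, -6.5, 24.9]
finger_gap: 14.3
grip_force: 73.4
time: 8.42
tool_pos: [519.7, -51.8, 140.2]
tcp_rot: [-179.9, 0.2, 111.4]
ft_force: [-13.2, -7.7, 24.9]
finger_gap: 14.4
grip_force: 73.6
[-1.49069581  2.66222384  0.47564095]
```

```bash
python3 -m handwheel '[[0,0,0,0,0,3,0],[0,0,0,0,0,0,0],[0,0,0,0,0,0,0]]'
python3 -c "
from bench import r
s=r.sense();print(s['wrist_torque'])"
```

```text
time: 8.67
tool_pos: [519.8, -51.7, 140.2]
tcp_rot: [-179.9, 0.2, 108.5]
ft_force: [-13.4, -7.9, 24.3]
finger_gap: 14.5
grip_force: 76.9
[-1.40930725  2.61400005  1.50417939]
```

It's at the end stop (torque rising). I'll let it come up while still held, then open and leave.

```bash
python3 -m handwheel '[[0,0,-0.004,0,0,0,0],[0,0,-0.004,0,0,0,0],[0,0,-0.004,0,0,0,0],[0,0,-0.002,0,0,-2,0],[0,0,0,0,0,0,0],[0,0,0,0,0,0,0]]'
python3 -m handwheel '[[0,0,0,0,0,0,0.06],[0,0,0,0,0,0,0.06],[0,0,0,0,0,0,0.06],[0,0,0,0,0,0,0.06],[0,0,0,0,0,0,0.06],[0,0,0,0,0,0,0.06]]'
python3 -m handwheel '[[0,0,-0.02,0,0,0,0.06],[0,0,-0.035,0,0,0,0.06],[0,0,-0.035,0,0,0,0.06],[0,0,-0.03,0,0,0,0.06],[0.03,0,0,0,0,0,0.06],[0.035,0,0,0,0,0,0.06],[0.035,0,0,0,0,0,0.06],[0,0,0,0,0,0,0.06]]'
python3 - <<'E'
from h import *
for n in('scene','side'):
    b,d=r.snapshot(n);P=cloud(n,d);cv2.imwrite(f'pics/3{n}.png',b)
    m=(P[...,0]>470)&(P[...,0]<570)&(P[...,1]>-110)&(P[...,1]<0)
    k=P[m]
    for lo,hi in((138,170),(114,134),(84,96)):
        q=k[(k[:,2]>lo)&(k[:,2]<hi)]
        if len(q)>20:print(n,lo,len(q),cv2.minAreaRect(q[q[:,2]>np.median(q[:,2])-4][:,:2].astype(np.float32)),np.median(q[:,2]),np.percentile(q[:,2],90))
E
```

```text
time: 9.17
tool_pos: [519.2, -51.5, 151.6]
tcp_rot: [-179.9, 0.2, 110.4]
ft_force: [-4.3, -9.4, 4.0]
finger_gap: 14.5
grip_force: 70.9
time: 9.67
tool_pos: [519.6, -49.6, 151.2]
tcp_rot: [-180.0, -0.0, 110.4]
ft_force: [-0.4, 0.1, 0.0]
finger_gap: 59.9
grip_force: 0.0
time: 10.33
tool_pos: [483.3, 48.6, 271.7]
tcp_rot: [180.0, -0.1, 110.6]
ft_force: [-0.2, -0.0, -0.9]
finger_gap: 59.9
grip_force: 0.0
scene 138 299 ((519.69287109375, -49.53933334350586), (16.553936004638672, 65.23501586914062), 23.00676727294922) 152.8941593621323 155.45468924760777
scene 114 388 ((520.7218627929688, -46.63481903076172), (64.30192565917969, 70.98609924316406), 75.58794403076172) 124.58833361226988 130.33117287439018
scene 84 824 ((522.06201171875, -55.091007232666016), (96.13993072509766, 109.6739730834961), 0.15397439897060394) 88.6757367743203 90.47647084143907
side 138 129 ((517.9671630859375, -47.174476623535156), (15.436680793762207, 64.736328125), 23.69438362121582) 154.538317169408 157.109038370694
side 114 247 ((517.6740112304688, -47.15736770629883), (68.74739074707031, 67.41343688964844), 12.48792839050293) 126.35814203185369 128.2245718143288
side 84 389 ((521.45703125, -54.735347747802734), (109.25061798095703, 96.96730041503906), 89.99881744384766) 90.55480524537201 92.40397179438095
```

View pics/3scene.png

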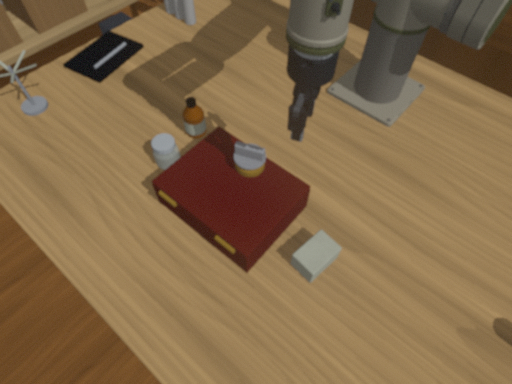

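The bar at (250,150) px now lies at 113°, so it has turned about 69°. The knob is back up (flange 124.6, bar top about 154), the lid is shut, the bystanders look unmoved and the gripper is clear.

```bash
python3 -m handwheel '[[0,0,0,0,0,0,0.06],[0,0,0,0,0,0,0.06]]'; python3 -c "
from bench import r
print(r.hand_in())"
```

```text
time: 10.6
tool_pos: [485.1, 43.2, 271.2]
tcp_rot: [-180.0, 0.0, 110.3]
ft_force: [-0.6, 0.3, 0.6]
finger_gap: 60.2
grip_force: 0.0
the job is handed in; nothing more can be done
None
```

The lid is shut, the knob is turned about 69° clockwise to its locked end and has sprung back up, the bystanders were left alone, and the job was handed in at about 10.6 s; the hand-in returned no verdict.

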